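# Snap the espresso basket into the portafilter with the tamper

### The job

Put the clean double-shot basket back into the empty portafilter in the tamping stand: set it into the bowl and let go, so that it sits up on the retaining spring, then press it down squarely with the tamper, firmly but without forcing it, until it clicks fully home with its rim flush on the portafilter. Stand the tamper back in its rest and leave everything else as it is.

Things in the scene. Friction and masses are not known exactly. Their poses are not given: they have to be found in the camera images.
- basket: The double-shot basket: loose steel cup, open top, 60 g, 30 mm tall, on a black rubber bar mat (top 6 mm above the bench). Body 52 mm across outside (47 at the foot), 48.6 inside (44 at the floor), floor 2 mm thick; a rounded bead 58 mm across runs round it 20 mm up. Top flange 68 mm across, 2.5 mm thick: grip across it from above. Origin: centre of the underside, z up.
- flange (a point): The centre of the underside of the double basket's flange, 27.5 mm above the basket's origin. Level with rim when the basket is home; about 5 mm above it while the basket sits up on the spring.
- basket_single: The single-shot basket, not to be used: a loose steel cup with the same 68 mm flange and 30 mm height, but stepped in to a 41 mm wide lower half. Stands on the same bar mat, about 120 mm from the double basket; the two may swap places. Origin: centre of the underside, z up.
- portafilter: The empty portafilter, held mouth up in a walnut and steel tamping stand; neither moves. Steel bowl 71 mm across outside, bore 61 mm across, mouth bevelled to 64 mm, 36 mm deep. Ears at local +y and -y, 92 mm across them, tops 8 mm under the rim. Black handle along local -x to 184 mm from the centre, top 5 mm under the rim. Origin: centre of the mouth at rim height, 92 mm above the bench, z up.
- rim (a point): Centre of the portafilter's mouth in the plane of its rim. 5.7 mm under the rim four lobes of a brass retaining spring stand 3 mm into the bore; the basket's bead rests on them. Pressed down it resists with about 17 to 26 N, gives way after 1 to 2 mm, drops in with a click and its flange lands on the rim, about 5 mm down in all, and stops dead. Over 50 N from the tamper bruises it.
- tamper: The tamper, standing upright in its rest: 0.32 kg, 88 mm tall. Round flat steel foot 45 mm across (40 mm at its bevelled underside), 17 mm tall; thin neck; round walnut handle 35 mm across from 58 to 74 mm up. The foot fits inside the double basket with 1.9 mm to spare all round and bears on its inner floor. Origin: centre of the underside, z up.
- handle (a point): The middle of the tamper's handle, on its axis 68 mm above its underside: grip it here across the 35 mm from above.
- rest (a point): The tamper's rest: the centre of the floor of a round raised ring on a fixed black rubber mat, floor 6 mm above the bench. The ring is 56 mm across inside and rises 8 mm above that floor.
- milk_jug: A steel milk jug, 84 mm across and 90 mm tall, a bystander. Origin: centre of the underside.
- cup0: A blue espresso cup, 64 mm across and 55 mm tall, a bystander. Origin: centre of the underside.
- cup1: A white espresso cup, 64 mm across and 55 mm tall, a bystander. Origin: centre of the underside.
- grinder_brush: A small brush with a wooden handle, 122 mm long, lying down, a bystander. Origin: centre of its underside.
- scoop_spoon: A steel spoon, 150 mm long, lying down, a bystander. Origin: centre of its underside.
Not all that is in view belongs to the job. Leave any pink or yellow look-alike of the tamper alone.

How it is judged (in metres and radians):
On the way, in this order (a step that is already met when the one before it is completed fails the run):
1. the double basket is set in the portafilter, let go, and sits up on the spring (horizontal distance between flange and rim below 0.006 m and z of flange in the frame of rim between 0.003 and 0.01 m and contact force between the fingers and basket below 0.1 N), for 0.2 s.
2. the tamper stands in the basket and bears on it before it has clicked (contact force between tamper and basket above 1.5 N and z of flange in the frame of rim above 0.003 m and horizontal distance between flange and rim below 0.006 m), for 0.02 s.
3. the basket has clicked home under the tamper: flange within 1.5 mm of the rim, level and centred (z of flange in the frame of rim below 0.0015 m and horizontal distance between flange and rim below 0.003 m and angle between the z axis of basket and the z axis of portafilter, either way round below 0.05 rad and contact force between tamper and basket above 0.5 N), for 0.05 s.
At the end, for the whole second after the job is handed in: The double basket is home in the portafilter (underside of its flange within 1.5 mm of the rim, centred within 3 mm, level within 0.05 rad) and the tamper stands upright (within 0.08 rad) on the floor of its rest, within 8 mm of the rest's centre, released and at rest (z of flange in the frame of rim below 0.0015 m and horizontal distance between flange and rim below 0.003 m and angle between the z axis of basket and the z axis of portafilter, either way round below 0.05 rad and horizontal distance between tamper and rest below 0.008 m and z of tamper in the frame of rest between -0.003 and 0.003 m and angle between tamper's own z axis and vertical below 0.08 rad and linear speed of each of tamper, basket below 0.02 m/s); the robot touches nothing.
It fails at once if the tamper presses the basket with more than 50 N (contact force between tamper and basket above 50 N).
It fails at once if the gripper itself pushes the basket down through the spring, instead of the tamper (horizontal distance between flange and rim below 0.012 m and z of flange in the frame of rim below 0.003 m and contact force between any of the fingers, the arm and basket above 2 N).
It fails at once if a bystander is moved by more than 20 mm (distance of any of basket_single, milk_jug, cup0, cup1, grinder_brush, scoop_spoon from where it was at the start of the episode above 0.02 m).
It also fails if it takes over 72 s, if anything falls off the work surface, if the arm or the gripper's body presses on something with over 40 N, if the wrist force passes 120 N, or if a joint passes its speed limit or range.

### The arm

A 6-joint arm with a two-finger parallel gripper is mounted at the origin on the work surface. World frame = base frame: x ahead of the robot, y to its left, z up, the work surface at z = 0. Lengths are in m, angles in degrees, forces in N, time in s.
With the tool pointing down it reaches from about 0.4 to 0.825 m from the base axis. Payload 7 kg.
Tool frame: the origin (TCP) lies on the centre line of the jaws, within the pads' length; the fingertips stand 22 mm ahead of it and the grasp point (between the pads) lies 3 mm ahead of it; z points along the fingers, y is the line along which they close (so a half turn about z gives the same grasp; the last joint's range is limited). The gripper opens to 88 mm and grips with 3 to 60 N. Pads are 19 mm wide; open, the fingers measure 130 mm over their backs; the gripper's body (78 mm by 193 mm) begins 47 mm behind the grasp point.
Start: joints at [80.564, 20.546, 0.682, 0, -70.136, -16.507], TCP at [0.295, 0.607, 0.249] pointing down, gripper open.
Joint ranges: [-176.03, 176.03], [-82.01, 121.73], [-58.28, 71.71], [-173.87, 95.51], [-174.79, -0.11], [-173.66, 173.66]. Speed limits (degrees/s): [136.94, 136.94, 172.46, 180, 180, 180].

### API

Orientations are given as [roll, pitch, yaw] about the fixed x, y, z axes, in that order (R = Rz(yaw) Ry(pitch) Rx(roll)).
In Python, from plant import get_state, cams, r gives the robot as it stands.
- The arm moves only by the tool apply_moves, never from a script. Its argument "targets" is a list of rows, each an object with "dp": the shift along the world's x, y, z in m, a list of three; "yaw": the turn about the world's z in degrees. In form: [{"dp": [x, y, z], "yaw": yaw}, ...]. A call has 1 to 20 rows; each row is the pose to reach, as a shift and turn from the pose commanded when the call began; what a row does not reach only later rows make up. A row lasts 1/12 s, in which the tool goes at most 41.7 mm and 7.16 degrees, less where a joint would pass 70% of its speed; a pose out of reach is approached as far as the arm can. A call with a gripper value outside its range is refused whole. "grip" is the gripper command: -1 is fully open, 1 is shut, values between are in proportion, set as the call begins (left out, the last holds). The fingers move at their own pace and stop on an object; "squeeze" is the grip in N (left out, the last holds). Time passes only in rows, so rows that repeat a pose let the fingers close. It gives the time, the measured TCP pose, the force, the opening and the grip force at its end, in the units of the state.
- get_state(): the state, without advancing time (a new reading comes with each control period).
- cams.capture(name): name is "side" or "top" or "wrist"; returns a dict with "image" (400x640x3 uint8, red, green, blue), "range_z" (400x640 float32, m along the optical axis (not along the pixel's ray), 0 where there is no reading), "fx", "fy", "cx", "cy" (pixels), "R" (3x3) and "t" (3): a world point X has camera coordinates R X + t; the wrist camera has in their place "T_tool_cam" (4x4, takes a point from camera to tool coordinates, whose origin is the TCP and whose axes are the flange's). Camera axes: x right, y down, z forward; pixel columns grow to the right and rows downward; lengths in m; the calibration is good to about 2 mm. A picture is of the moment at which its call begins: read the wrist's pose just before it.
- r.close_job(): hands the job in; it is judged then, once.
The state is a dict: "time_s": time; "joints": joint angles; "qd": joint speeds; "joint_torque": joint torques, N m; "tcp_pos": TCP position; "eef_rot": TCP orientation; "contact_force": force on the tool from outside, world axes, zero at the start; "moment": the same for the moment, N m; "gripper_width": finger opening in m; "gripper_force": force on a finger pad.
Only numpy, scipy, OpenCV 4.12 (cv2) and the standard library are available. Lean on these libraries where they do the work, as an engineer would, in place of code of your own. Each camera call takes 0.05 s, during which the arm holds its last target. There are 200 camera calls.

## Working session

There is one attempt and no reset: what is moved stays moved. The work goes in short steps, Python scripts to look and compute and a tool call to move; the robot and the scene stay as the last step left them, time stands still between calls to the robot, and variables do not carry over. Pictures are saved under pics/ and viewed, at most 10 in all, crops included, and the job is handed in when it is done.

Besides the shell and the picture viewer there is one more tool, called after "Request:" in YAML: its name, and indented under it one key for each argument. apply_moves: Moves the arm, as the interface text tells. Its arguments: {"type":"object","properties":{"targets":{"type":"array","items":{"type":"object","properties":{"dp":{"type":"array","items":{"type":"number"}},"yaw":{"type":"number"}}}},"grip":{"type":"number"},"squeeze":{"type":"number"}},"required":["targets"]}

```bash
ls; mkdir -p pics
cat > h.py <<'E'
import numpy as np, cv2
from plant import get_state, cams, r
def save(n,im): cv2.imwrite('pics/'+n,cv2.cvtColor(im,cv2.COLOR_RGB2BGR))
def cap(n):
    c=cams.capture(n); np.savez('pics/'+n+'.npz',**{k:v for k,v in c.items()}); return c
def cloud(c):
    z=c['range_z']; v,u=np.mgrid[:400,:640]
    P=np.stack([(u-c['cx'])/c['fx']*z,(v-c['cy'])/c['fy']*z,z],-1)
    W=(P-c['t'])@c['R']; W[z==0]=np.nan; return W
E
python3 - <<'E'
from h import *
s=get_state(); print(s['time_s'],s['tcp_pos'],s['eef_rot'],s['gripper_width'])
for n in('top','side'):
    c=cap(n); save(n+'0.png',c['image']); print(n,c['fx'],c['R'].round(3).tolist(),c['t'])
E
```

```text
pics
0.0 [0.29508686 0.60655546 0.24763359] [ 1.79903691e+02 -6.21700580e-03 -2.59473901e+01] 0.08736973050880494
top 507.3885692728391 [[-0.016, -1.0, -0.022], [-0.994, 0.018, -0.103], [0.104, 0.02, -0.994]] [0.04870317 0.58391342 1.47403036]
side 376.3866124161294 [[0.998, -0.07, 0.011], [-0.046, -0.754, -0.655], [0.054, 0.653, -0.755]] [-0.59451026  0.11842098  0.97047831]
```

View pics/top0.png

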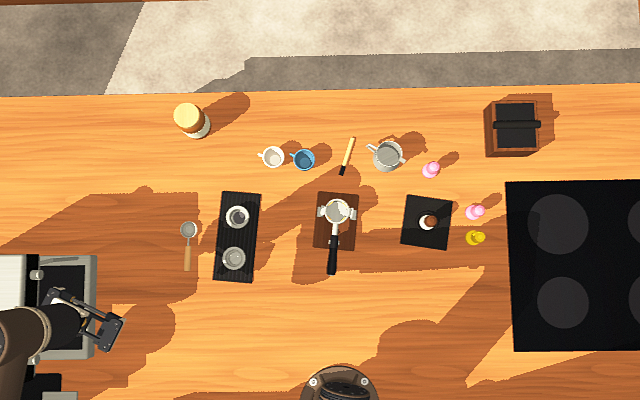

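View pics/side0.png

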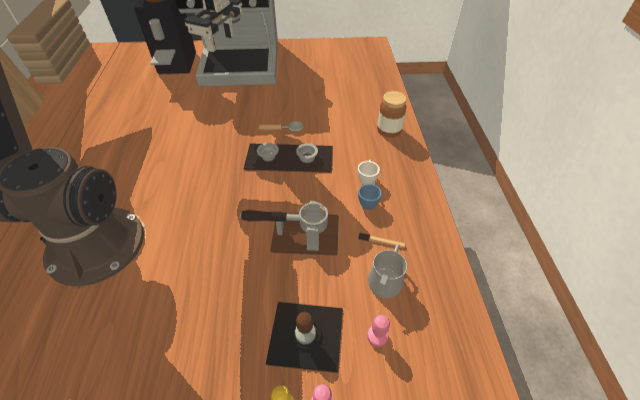

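Top view: the baskets are at (237,216) and (233,258), the portafilter at (337,210) with its handle towards the robot, and the brown tamper at (428,222). The look-alikes are at (431,169), (475,211) and (475,238). Next I'll take coarse positions and an enlarged crop of the two baskets.

Run:
```python
from h import *
T=dict(np.load('pics/top.npz'));S=dict(np.load('pics/side.npz'))
def ray(c,u,v,z):
    d=c['R'].T@np.array([(u-c['cx'])/c['fx'],(v-c['cy'])/c['fy'],1]); o=-c['R'].T@c['t']
    return (o+d*(z-o[2])/d[2]).round(4)
for n,u,v,z in(('bA',237,216,.036),('bB',233,258,.036),('pf',337,210,.092),('tamper',428,221,.09),('jug',388,155,.09),('pinkN',431,169,.08),('yellow',475,238,.08)):
    print(n,ray(T,u,v,z))
for n,u,v,z in(('bA',307,152,.036),('bB',268,152,.036),('pf',314,215,.092),('tamper',304,317,.09)): print('side',n,ray(S,u,v,z))
a=cv2.resize(T['image'][185:290,205:270],None,fx=5,fy=5,interpolation=3)
b=cv2.resize(S['image'][135:180,240:340],None,fx=4.5,fy=4.5,interpolation=3)
im=np.zeros((600,800,3),np.uint8); im[:525,:325]=a; im[:b.shape[0],330:330+b.shape[1]]=b
save('crop0.png',im)
```

```text
bA [0.5573 0.2902 0.036 ]
bB [0.4338 0.3018 0.036 ]
pf [ 0.5645 -0.0054  0.092 ]
tamper [ 0.5289 -0.2619  0.09  ]
jug [ 0.7206 -0.1547  0.09  ]
pinkN [ 0.6793 -0.278   0.08  ]
yellow [ 0.4791 -0.3945  0.08  ]
side bA [0.5555 0.2844 0.036 ]
side bB [0.4359 0.2914 0.036 ]
side pf [ 0.5637 -0.009   0.092 ]
side tamper [ 0.5311 -0.2676  0.09  ]
```

View pics/crop0.png

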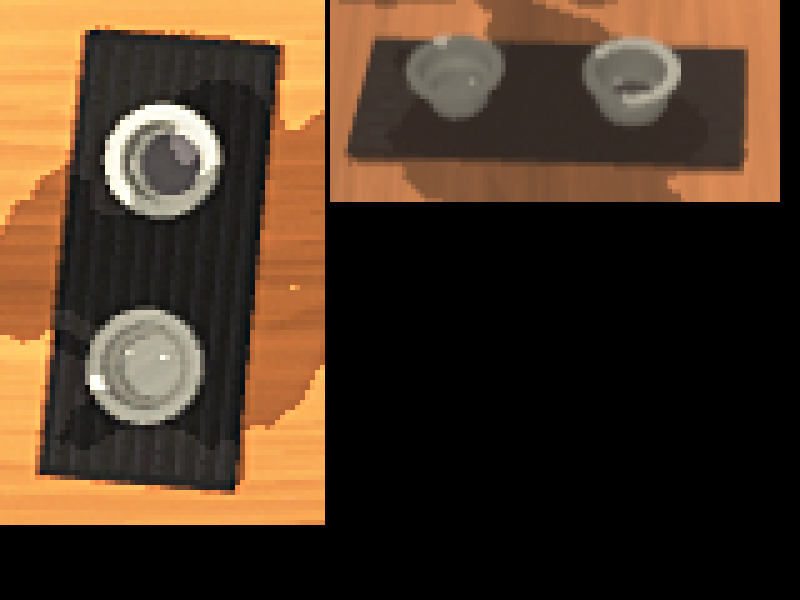

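The crop doesn't settle it: the wall profiles of (237,216) and (233,258) are both unclear. A wrist view from above will.

Request:
apply_moves:
  targets:
    - {"dp": [0,0,0.03],"yaw": 3}
    - {"dp": [0.01,-0.025,0.05],"yaw": 6}
    - {"dp": [0.03,-0.05,0.05],"yaw": 9}
    - {"dp": [0.05,-0.08,0.05],"yaw": 12}
    - {"dp": [0.07,-0.11,0.05],"yaw": 15}
    - {"dp": [0.09,-0.14,0.05],"yaw": 18}
    - {"dp": [0.11,-0.17,0.05],"yaw": 21}
    - {"dp": [0.13,-0.2,0.05],"yaw": 24}
    - {"dp": [0.15,-0.23,0.05],"yaw": 26}
    - {"dp": [0.17,-0.26,0.05],"yaw": 26}
    - {"dp": [0.19,-0.29,0.05],"yaw": 26}
    - {"dp": [0.2,-0.31,0.05],"yaw": 26}
    - {"dp": [0.2,-0.31,0.05],"yaw": 26}
    - {"dp": [0.2,-0.31,0.05],"yaw": 26}
  grip: -1

```text
time_s: 1.27
tcp_pos: [0.4957, 0.2956, 0.2983]
eef_rot: [180.0, 0.0, -0.1]
contact_force: [0.6, -0.6, -1.0]
gripper_width: 0.0873
gripper_force: 0.0
```

```bash
cat >> h.py <<'E'
from scipy.spatial.transform import Rotation as Ro
def wcap(fn=None):
    s=get_state(); c=dict(cams.capture('wrist')); A=Ro.from_euler('xyz',s['eef_rot'],degrees=True).as_matrix()
    M=np.array(c['T_tool_cam']); Rw=A@M[:3,:3]; o=A@M[:3,3]+s['tcp_pos']
    c['R']=Rw.T; c['t']=-Rw.T@o; 
    if fn: save(fn,c['image'])
    return s,c
def proj(c,X):
    p=c['R']@np.array(X)+c['t']; return (c['fx']*p[0]/p[2]+c['cx'],c['fy']*p[1]/p[2]+c['cy'])
def ray(c,u,v,z):
    d=c['R'].T@np.array([(u-c['cx'])/c['fx'],(v-c['cy'])/c['fy'],1]); o=-c['R'].T@c['t']
    return (o+d*(z-o[2])/d[2]).round(4)
E
python3 - <<'E'
from h import *
s,c=wcap('w1.png'); np.savez('pics/w1.npz',**c); print(s['tcp_pos'],s['eef_rot'],c['T_tool_cam'],c['fx'])
for X in((.557,.288,.036),(.434,.298,.036)): print(proj(c,X))
E
```

```text
[0.4957205  0.29564626 0.29830038] [ 1.79984995e+02  2.71449623e-02 -8.99570985e-02] [[ 4.64042241e-04 -9.54052932e-01 -2.99637762e-01  8.19035891e-02]
 [ 9.99999102e-01  8.19528775e-04 -1.06072080e-03  1.05010294e-03]
 [ 1.25754556e-03 -2.99637000e-01  9.54052455e-01 -1.35983674e-01]
 [ 0.00000000e+00  0.00000000e+00  0.00000000e+00  1.00000000e+00]] 345.6672016365715
(np.float64(321.6047666181948), np.float64(109.31057007076286))
(np.float64(313.00346570416394), np.float64(212.99190911225122))
```

View pics/w1.png

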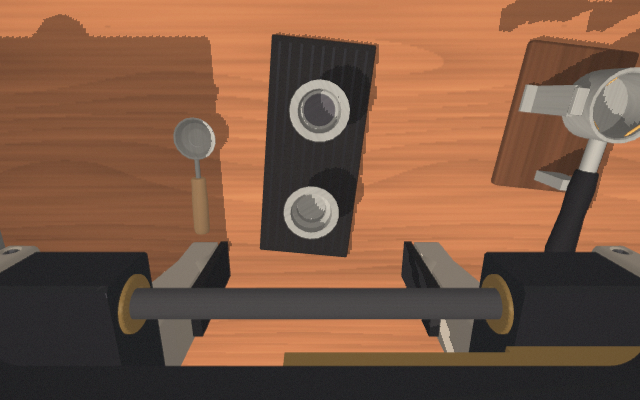

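The wrist view shows the far basket at (319,110) with a wide inner well, and the near one at (311,212) that looks narrower. I'll check that with a crop and a depth profile, and fit the flange circles.

Run:
```python
from h import *
c=dict(np.load('pics/w1.npz')); W=cloud(c)
save('crop1.png',cv2.resize(c['image'][70:250,265:365],None,fx=3.3,fy=3.3,interpolation=3))
for n,x,y in(('A',.557,.288),('B',.434,.298)):
    near=np.hypot(W[...,0]-x,W[...,1]-y)<.05
    fl=near&(abs(W[...,2]-.036)<.004)
    uv=np.argwhere(fl)[:,::-1].astype(np.float32)
    (cx,cy),rad=cv2.minEnclosingCircle(uv); e=cv2.fitEllipse(cv2.convexHull(uv.astype(np.int32)))
    q=ray(c,*e[0],.036); print(n,e,q,np.median(W[fl],0), 'extent',np.ptp(W[fl],0))
    rr=np.hypot(W[...,0]-q[0],W[...,1]-q[1])
    for a in range(8,40,2):
        m=(rr>=(a-1)/1e3)&(rr<(a+1)/1e3); print(a,(np.nanpercentile(W[m][:,2],[10,50,90])*1e3).round(1),end=' ')
    print()
```

```text
A ((319.197998046875, 110.09344482421875), (60.13633728027344, 62.074951171875), 3.9022839069366455) [0.5562 0.2907 0.036 ] [0.55630033 0.28988877 0.03574264] extent [0.0673997  0.06717766 0.00641817]
8 [7.3 8.2 9.3] 10 [7.1 8.1 9.1] 12 [7.  8.3 9.2] 14 [7.2 8.3 9.2] 16 [7.  8.  9.2] 18 [7.1 8.1 9.3] 20 [6.7 7.8 8.9] 22 [ 6.9  8.4 11.3] 24 [10.5 23.8 36. ] 26 [34.1 35.7 36.9] 28 [ 35.4 355.8 358.2] 30 [ 35.7 357.8 359.6] 32 [ 35.7 358.6 360. ] 34 [357.1 376.8 382.3] 36 [357.9 376.9 382.1] 38 [357.1 370.9 381.6] 
B ((310.8607482910156, 211.8762664794922), (52.34796142578125, 55.1321907043457), 92.43172454833984) [0.4355 0.3006 0.036 ] [0.43412333 0.30060149 0.0357836 ] extent [0.06813639 0.0664132  0.00612464]
8 [6.7 8.1 8.6] 10 [6.9 7.9 8.9] 12 [6.6 7.8 8.6] 14 [6.8 8.  8.9] 16 [7.1 7.9 8.9] 18 [ 7.2  8.4 19.4] 20 [10.  18.5 20.8] 22 [19.3 21.1 22.3] 24 [21.3 23.2 35.4] 26 [23.4 33.8 36.5] 28 [ 6.  35.5 36.6] 30 [ 5.9 35.6 36.6] 32 [ 5.7 35.4 36.6] 34 [ 5.2  7.4 36.4] 36 [4.8 6.  7.1] 38 [5.  5.8 6.9]
```

View pics/crop1.png

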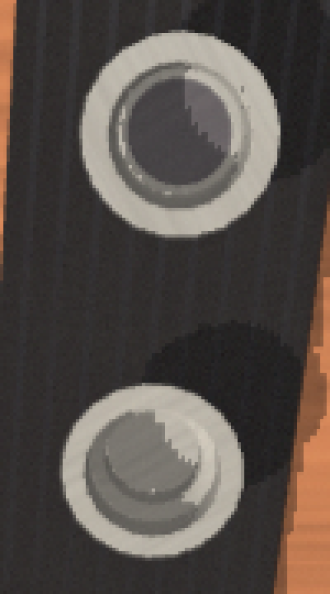

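Far basket A at wrist (319,110) is the double: its floor stays flat out to a radius of 22 mm. The near one steps up at 18–20 mm, so it's the single. A is at (0.556, 0.291), and now I move over it.

Request:
apply_moves:
  targets:
    - {"dp": [0.03,-0.003,-0.02]}
    - {"dp": [0.06,-0.005,-0.04]}
    - {"dp": [0.0605,-0.005,-0.08]}
    - {"dp": [0.0605,-0.005,-0.12]}
    - {"dp": [0.0605,-0.005,-0.155]}
    - {"dp": [0.0605,-0.005,-0.19]}
    - {"dp": [0.0605,-0.005,-0.2]}
    - {"dp": [0.0605,-0.005,-0.2]}
    - {"dp": [0.0605,-0.005,-0.2]}

```text
$.targets[0]: bad value
```

Run:
```python
from h import *
s,c=wcap('w2.png'); print(s['tcp_pos'],s['eef_rot']); W=cloud(c)
fl=(np.hypot(W[...,0]-.556,W[...,1]-.29)<.05)&(abs(W[...,2]-.036)<.004)
e=cv2.fitEllipse(cv2.convexHull(np.argwhere(fl)[:,::-1].astype(np.int32))); print(e,ray(c,*e[0],.036),np.nanmedian(W[fl][:,2]),np.ptp(W[fl],0))
```

```text
[0.49539973 0.29654597 0.29832303] [ 1.79994274e+02  2.12653457e-02 -1.91216015e-02]
((320.069091796875, 109.72745513916016), (60.1979866027832, 62.013877868652344), 4.868851184844971) [0.5563 0.2907 0.036 ] 0.03578983288365642 [0.06632083 0.06713869 0.00633032]
```

Request:
apply_moves:
  targets:
    - {"dp": [0.03,-0.003,-0.02],"yaw": 0}
    - {"dp": [0.06,-0.006,-0.04],"yaw": 0}
    - {"dp": [0.061,-0.006,-0.08],"yaw": 0}
    - {"dp": [0.061,-0.006,-0.12],"yaw": 0}
    - {"dp": [0.061,-0.006,-0.155],"yaw": 0}
    - {"dp": [0.061,-0.006,-0.19],"yaw": 0}
    - {"dp": [0.061,-0.006,-0.2],"yaw": 0}
    - {"dp": [0.061,-0.006,-0.2],"yaw": 0}
    - {"dp": [0.061,-0.006,-0.2],"yaw": 0}

```text
time_s: 2.12
tcp_pos: [0.5566, 0.292, 0.0994]
eef_rot: [180.0, -0.0, 0.1]
contact_force: [-0.3, 1.0, 0.6]
gripper_width: 0.0875
gripper_force: 0.0
```

Run:
```python
from h import *
s,c=wcap('w2.png'); print(s['tcp_pos'],s['eef_rot']); W=cloud(c)
fl=(np.hypot(W[...,0]-.556,W[...,1]-.29)<.05)&(abs(W[...,2]-.036)<.004)
e=cv2.fitEllipse(cv2.convexHull(np.argwhere(fl)[:,::-1].astype(np.int32))); print(e,ray(c,*e[0],.036),np.nanmedian(W[fl][:,2]),np.ptp(W[fl],0))
```

```text
[0.55661898 0.29200434 0.09940627] [ 1.79977892e+02 -2.87627651e-02  1.47893155e-01]
((316.55126953125, 227.3653106689453), (101.46770477294922, 108.57167053222656), 89.1487808227539) [0.5572 0.2904 0.036 ] 0.035804810966666045 [0.06781906 0.06789443 0.00603681]
```

Request:
apply_moves:
  targets:
    - {"dp": [0,-0.001,-0.02],"yaw": 0}
    - {"dp": [0,-0.001,-0.04],"yaw": 0}
    - {"dp": [0,-0.001,-0.046],"yaw": 0}
    - {"dp": [0,-0.001,-0.046],"yaw": 0}
    - {"dp": [0,-0.001,-0.046],"yaw": 0}

```text
time_s: 2.58
tcp_pos: [0.5572, 0.2907, 0.0544]
eef_rot: [-179.9, -0.1, 0.1]
contact_force: [0.3, -0.4, 0.2]
gripper_width: 0.0876
gripper_force: 0.0
```

Request:
apply_moves:
  targets:
    - {"dp": [0,0,0],"yaw": 0}
    - {"dp": [0,0,0],"yaw": 0}
    - {"dp": [0,0,0],"yaw": 0}
    - {"dp": [0,0,0],"yaw": 0}
    - {"dp": [0,0,0],"yaw": 0}
    - {"dp": [0,0,0],"yaw": 0}
    - {"dp": [0,0,0],"yaw": 0}
    - {"dp": [0,0,0],"yaw": 0}
  grip: 1
  squeeze: 15

```text
time_s: 3.25
tcp_pos: [0.5568, 0.2903, 0.0534]
eef_rot: [-180.0, -0.1, 0.1]
contact_force: [-0.6, -1.0, 6.5]
gripper_width: 0.0671
gripper_force: 15.0
```

Request:
apply_moves:
  targets:
    - {"dp": [0,0,0.01],"yaw": 0}
    - {"dp": [0,0,0.03],"yaw": 0}
    - {"dp": [0,0,0.06],"yaw": 0}
    - {"dp": [0,0,0.09],"yaw": 0}
    - {"dp": [0,-0.01,0.12],"yaw": 0}
    - {"dp": [0,-0.03,0.15],"yaw": 0}
    - {"dp": [-0.01,-0.055,0.175],"yaw": 0}
    - {"dp": [-0.02,-0.08,0.2],"yaw": 0}
    - {"dp": [-0.03,-0.11,0.22],"yaw": 0}
    - {"dp": [-0.04,-0.14,0.24],"yaw": 0}
    - {"dp": [-0.05,-0.17,0.26],"yaw": 0}
    - {"dp": [-0.054,-0.2,0.28],"yaw": 0}
    - {"dp": [-0.054,-0.23,0.3],"yaw": 0}
    - {"dp": [-0.054,-0.26,0.3],"yaw": 0}
    - {"dp": [-0.054,-0.28,0.3],"yaw": 0}
    - {"dp": [-0.054,-0.291,0.3],"yaw": 0}
    - {"dp": [-0.054,-0.291,0.3],"yaw": 0}
    - {"dp": [-0.054,-0.291,0.3],"yaw": 0}

```text
time_s: 4.75
tcp_pos: [0.5021, -0.0013, 0.3526]
eef_rot: [-180.0, 0.0, -0.0]
contact_force: [0.1, -0.1, -0.8]
gripper_width: 0.0668
gripper_force: 15.0
```

Run:
```python
from h import *
s,c=wcap('w3.png'); np.savez('pics/w3.npz',**c); print(s['tcp_pos'],s['eef_rot'],s['gripper_width'],s['gripper_force']); W=cloud(c)
d=np.hypot(W[...,0]-.564,W[...,1]+.007)
fl=(d<.045)&(abs(W[...,2]-.092)<.003)
k=np.argwhere(fl)[:,::-1].astype(np.int32)
lab,L,st,ce=cv2.connectedComponentsWithStats(fl.astype(np.uint8)); i=1+st[1:,4].argmax(); fl=L==i
k=np.argwhere(fl)[:,::-1].astype(np.int32)
e=cv2.fitEllipse(cv2.convexHull(k)); print('rim',e,ray(c,*e[0],.092),np.ptp(W[fl],0),np.median(W[fl][:,2]))
# basket in hand
hz=s['tcp_pos'][2]-.0174
b=(np.hypot(W[...,0]-s['tcp_pos'][0],W[...,1]-s['tcp_pos'][1])<.034)&(abs(W[...,2]-hz)<.004)
kb=np.argwhere(b)[:,::-1].astype(np.int32); print(len(kb))
e=cv2.fitEllipse(cv2.convexHull(kb)); q=ray(c,*e[0],hz); print('basket',e,q,q-s['tcp_pos'],np.ptp(W[b],0),np.median(W[b][:,2])-hz)
# plane tilt
A=np.c_[W[b][:,:2]-W[b][:,:2].mean(0),np.ones(b.sum())]; print(np.linalg.lstsq(A,W[b][:,2],rcond=None)[0])
im=c['image'].copy(); im[fl]=(0,255,0); im[b]=(255,0,0); save('w3m.png',np.hstack([im[60:360,180:560]]))
```

```text
[ 0.50206141 -0.00131271  0.3525716 ] [-1.79991016e+02  1.61687692e-02 -2.19848539e-02] 0.06675529503806577 14.999936856329441
rim ((316.7457275390625, 109.2482681274414), (63.12773513793945, 65.28255462646484), 1.9622511863708496) [ 0.5636 -0.0033  0.092 ] [0.06929235 0.07025538 0.005393  ] 0.09162324751302511
4724
basket ((313.5115051269531, 261.406005859375), (122.45277404785156, 138.3025665283203), 83.41532135009766) [ 0.5033 -0.0013  0.3352] [ 1.23859373e-03  1.27142529e-05 -1.73716002e-02] [0.06669641 0.06700043 0.00790457] -0.00031880463462952147
[-0.00128021  0.00076614  0.33481213]
```

View pics/w3m.png

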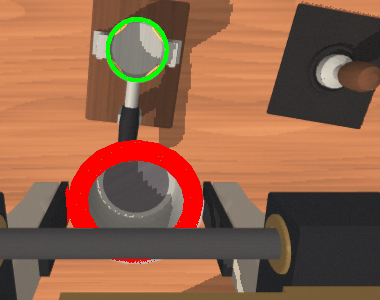

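Green marks the rim at about (317,109) in the full image and red the held basket, which is level. The rim is at (0.5636, -0.0033), so I move above it.

Request:
apply_moves:
  targets:
    - {"dp": [0.02,-0.001,0],"yaw": 0}
    - {"dp": [0.04,-0.002,-0.02],"yaw": 0}
    - {"dp": [0.061,-0.0024,-0.05],"yaw": 0}
    - {"dp": [0.061,-0.0024,-0.08],"yaw": 0}
    - {"dp": [0.061,-0.0024,-0.11],"yaw": 0}
    - {"dp": [0.061,-0.0024,-0.14],"yaw": 0}
    - {"dp": [0.061,-0.0024,-0.17],"yaw": 0}
    - {"dp": [0.061,-0.0024,-0.19],"yaw": 0}
    - {"dp": [0.061,-0.0024,-0.19],"yaw": 0}
    - {"dp": [0.061,-0.0024,-0.19],"yaw": 0}
    - {"dp": [0.061,-0.0024,-0.19],"yaw": 0}

```text
time_s: 5.72
tcp_pos: [0.5643, -0.0026, 0.1639]
eef_rot: [180.0, -0.1, 0.1]
contact_force: [-0.6, 1.2, 0.8]
gripper_width: 0.0673
gripper_force: 15.0
```

Run:
```python
from h import *
s=get_state(); print(s['tcp_pos'],s['eef_rot'],s['contact_force'],s['gripper_width'])
```

```text
[ 0.56432746 -0.00263563  0.16387084] [ 1.79993890e+02 -8.39117926e-02  1.30777754e-01] [-0.56425604  1.23688032  0.8111581 ] 0.06734039707880492
```

Request:
apply_moves:
  targets:
    - {"dp": [0,0,-0.015],"yaw": 0}
    - {"dp": [0,0,-0.028],"yaw": 0}
    - {"dp": [0,0,-0.036],"yaw": 0}
    - {"dp": [0,0,-0.038],"yaw": 0}
    - {"dp": [0,0,-0.038],"yaw": 0}
    - {"dp": [0,0,-0.038],"yaw": 0}

```text
time_s: 6.22
tcp_pos: [0.564, -0.0033, 0.1257]
eef_rot: [-180.0, -0.1, 0.1]
contact_force: [-0.4, -0.3, 0.5]
gripper_width: 0.0672
gripper_force: 15.0
```

Request:
apply_moves:
  targets:
    - {"dp": [0,0,-0.001],"yaw": 0}
    - {"dp": [0,0,-0.002],"yaw": 0}
    - {"dp": [0,0,-0.003],"yaw": 0}
    - {"dp": [0,0,-0.004],"yaw": 0}
    - {"dp": [0,0,-0.005],"yaw": 0}
    - {"dp": [0,0,-0.005],"yaw": 0}

```text
time_s: 6.72
tcp_pos: [0.5633, -0.0034, 0.1194]
eef_rot: [180.0, 0.0, 0.1]
contact_force: [0.1, 0.4, -0.2]
gripper_width: 0.0672
gripper_force: 15.0
```

Request:
apply_moves:
  targets:
    - {"dp": [0,0,-0.0005],"yaw": 0}
    - {"dp": [0,0,-0.001],"yaw": 0}
    - {"dp": [0,0,-0.001],"yaw": 0}
    - {"dp": [0,0,-0.001],"yaw": 0}

```text
time_s: 7.05
tcp_pos: [0.5633, -0.0034, 0.1185]
eef_rot: [-180.0, 0.0, 0.1]
contact_force: [0.4, 0.1, 0.3]
gripper_width: 0.0669
gripper_force: 15.0
```

Request:
apply_moves:
  targets:
    - {"dp": [0,0,-0.0005],"yaw": 0}
    - {"dp": [0,0,-0.001],"yaw": 0}
    - {"dp": [0,0,-0.001],"yaw": 0}
    - {"dp": [0,0,-0.001],"yaw": 0}

```text
time_s: 7.38
tcp_pos: [0.5633, -0.0035, 0.1175]
eef_rot: [180.0, -0.0, 0.1]
contact_force: [0.4, 0.1, -0.9]
gripper_width: 0.0671
gripper_force: 15.0
```

Request:
apply_moves:
  targets:
    - {"dp": [0,0,0],"yaw": 0}
    - {"dp": [0,0,0],"yaw": 0}
    - {"dp": [0,0,0],"yaw": 0}
    - {"dp": [0,0,0],"yaw": 0}
    - {"dp": [0,0,0],"yaw": 0}
    - {"dp": [0,0,0],"yaw": 0}
  grip: -1

```text
time_s: 7.88
tcp_pos: [0.5633, -0.0034, 0.1176]
eef_rot: [-180.0, -0.0, 0.1]
contact_force: [-1.1, 0.4, -1.0]
gripper_width: 0.0877
gripper_force: 0.0
```

Request:
apply_moves:
  targets:
    - {"dp": [0,0,0.02],"yaw": 0}
    - {"dp": [0,0,0.05],"yaw": 0}
    - {"dp": [0,0,0.055],"yaw": 0}
    - {"dp": [0,0,0.055],"yaw": 0}
    - {"dp": [0,0,0.055],"yaw": 0}

```text
time_s: 8.3
tcp_pos: [0.5633, -0.0033, 0.1727]
eef_rot: [-180.0, -0.0, 0.0]
contact_force: [-1.0, -0.6, -0.5]
gripper_width: 0.0877
gripper_force: 0.0
```

Run:
```python
from h import *
s,c=wcap('w4.png'); print(s['tcp_pos'],s['eef_rot'],s['gripper_width'],s['contact_force']); W=cloud(c)
d=np.hypot(W[...,0]-.5636,W[...,1]+.0035)
for nm,h in(('flange',.0995),):
    fl=(d<.045)&(abs(W[...,2]-h)<.004)
    k=np.argwhere(fl)[:,::-1].astype(np.int32); e=cv2.fitEllipse(cv2.convexHull(k)); print(nm,e,ray(c,*e[0],h),np.ptp(W[fl],0),np.median(W[fl][:,2]))
    A=np.c_[W[fl][:,:2]-W[fl][:,:2].mean(0),np.ones(fl.sum())]; print(np.linalg.lstsq(A,W[fl][:,2],rcond=None)[0])
m=(d<.015); print('floor',np.nanmedian(W[m][:,2]))
im=c['image']; save('w4c.png',im[100:400,150:500])
```

```text
[ 0.56327303 -0.00333666  0.17270142] [-1.79964403e+02 -4.42986996e-02  4.36133597e-02] 0.0877196355077339 [-0.9547197  -0.61616575 -0.54773715]
flange ((315.5188903808594, 221.59893798828125), (98.2531509399414, 103.69097137451172), 91.60832214355469) [ 0.5639 -0.0042  0.0995] [0.06788963 0.0672645  0.00615934] 0.09912947016157825
[-0.00718775 -0.01376343  0.09905394]
floor 0.07149375288321025
```

View pics/w4c.png

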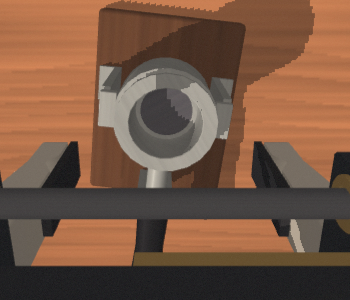

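The basket sits up on the spring at (165,110) in the crop: level, centred, with its flange about 4.7 mm above the rim. Next is the brown tamper in its rest.

Request:
apply_moves:
  targets:
    - {"dp": [0,0,0.02],"yaw": 0}
    - {"dp": [0,0,0.05],"yaw": 0}
    - {"dp": [-0.01,-0.02,0.08],"yaw": 0}
    - {"dp": [-0.02,-0.045,0.11],"yaw": 0}
    - {"dp": [-0.03,-0.07,0.14],"yaw": 0}
    - {"dp": [-0.04,-0.1,0.16],"yaw": 0}
    - {"dp": [-0.055,-0.13,0.18],"yaw": 0}
    - {"dp": [-0.07,-0.165,0.183],"yaw": 0}
    - {"dp": [-0.08,-0.2,0.183],"yaw": 0}
    - {"dp": [-0.09,-0.235,0.183],"yaw": 0}
    - {"dp": [-0.094,-0.25,0.183],"yaw": 0}
    - {"dp": [-0.094,-0.256,0.183],"yaw": 0}
    - {"dp": [-0.094,-0.256,0.183],"yaw": 0}
    - {"dp": [-0.094,-0.256,0.183],"yaw": 0}

```text
time_s: 9.52
tcp_pos: [0.4693, -0.2592, 0.3546]
eef_rot: [-180.0, 0.1, 0.0]
contact_force: [0.5, 0.1, 0.3]
gripper_width: 0.0874
gripper_force: 0.0
```

```bash
cat > t.py <<'E'
from h import *
import sys
s,c=wcap(sys.argv[1]); print(s['tcp_pos'],s['eef_rot']); W=cloud(c)
d=np.hypot(W[...,0]-.53,W[...,1]+.265)
hsv=cv2.cvtColor(c['image'],cv2.COLOR_RGB2HSV)
for z0,z1,lab in((.084,.1,'top'),(.060,.1,'handle'),):
    m=(d<.05)&(W[...,2]>z0)&(W[...,2]<z1)
    k=np.argwhere(m)[:,::-1].astype(np.int32); 
    print(lab,len(k),W[m].min(0),W[m].max(0),(W[m].min(0)+W[m].max(0))/2)
# highest point ring slice
for z in(.066,.072,.078,.084,.09):
    m=(d<.05)&(abs(W[...,2]-z)<.003)
    if m.sum()>8: print(z,W[m].min(0).round(4),W[m].max(0).round(4))
m=(d<.06)&(abs(W[...,2]-.014)<.002)
k=np.argwhere(m)[:,::-1].astype(np.int32); e=cv2.fitEllipse(cv2.convexHull(k)); print('ring',e,ray(c,*e[0],.014),np.ptp(W[m],0))
save('c'+sys.argv[1],c['image'][40:340,180:500])
E
python3 t.py w5.png
```

```text
[ 0.46932267 -0.25916483  0.35456899] [-1.79967438e+02  8.78959160e-02  1.87756022e-02]
top 626 [ 0.51574786 -0.28642024  0.08401053] [ 0.54664026 -0.25565554  0.09616109] [ 0.53119406 -0.27103789  0.09008581]
handle 727 [ 0.51419883 -0.2878451   0.06891593] [ 0.54866617 -0.25446348  0.09616109] [ 0.5314325  -0.27115429  0.08253851]
0.078 [ 0.5142 -0.2878  0.0785] [ 0.5477 -0.2545  0.0809]
0.084 [ 0.5143 -0.2878  0.081 ] [ 0.5477 -0.2545  0.087 ]
0.09 [ 0.5171 -0.2852  0.087 ] [ 0.5456 -0.2568  0.093 ]
ring ((324.3089904785156, 104.06761169433594), (48.93367004394531, 50.77851104736328), 6.5616455078125) [ 0.533  -0.2713  0.014 ] [0.06448769 0.06429061 0.00394043]
```

View pics/cw5.png

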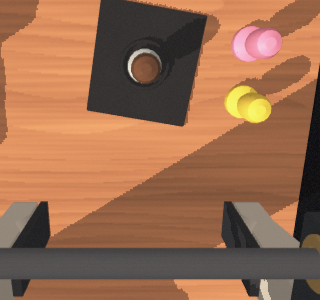

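The brown tamper is at (145,68) in the crop, in its ring; the pink (257,44) and yellow (248,104) look-alikes stand clear of it. Tamper axis is at (0.5313, -0.2712).

Request:
apply_moves:
  targets:
    - {"dp": [0.03,-0.006,-0.02],"yaw": 0}
    - {"dp": [0.055,-0.011,-0.045],"yaw": 0}
    - {"dp": [0.062,-0.012,-0.08],"yaw": 0}
    - {"dp": [0.062,-0.012,-0.12],"yaw": 0}
    - {"dp": [0.062,-0.012,-0.16],"yaw": 0}
    - {"dp": [0.062,-0.012,-0.195],"yaw": 0}
    - {"dp": [0.062,-0.012,-0.22],"yaw": 0}
    - {"dp": [0.062,-0.012,-0.225],"yaw": 0}
    - {"dp": [0.062,-0.012,-0.225],"yaw": 0}
    - {"dp": [0.062,-0.012,-0.225],"yaw": 0}

```text
time_s: 10.4
tcp_pos: [0.5325, -0.271, 0.1318]
eef_rot: [180.0, -0.1, 0.1]
contact_force: [-0.1, 0.5, 0.7]
gripper_width: 0.0874
gripper_force: 0.0
```

```bash
python3 t.py w6.png
```

```text
[ 0.53252729 -0.27099442  0.13183066] [ 1.79957718e+02 -6.16007969e-02  1.49601066e-01]
top 2193 [ 0.51711741 -0.28725774  0.0840076 ] [ 0.54767951 -0.25602391  0.09556842] [ 0.53239846 -0.27164083  0.08978801]
handle 3031 [ 0.51711741 -0.28832022  0.06001714] [ 0.54902226 -0.25447862  0.09556842] [ 0.53306983 -0.27139942  0.07779278]
0.066 [ 0.5359 -0.2876  0.0631] [ 0.549  -0.2546  0.069 ]
0.072 [ 0.5356 -0.2875  0.069 ] [ 0.5488 -0.2545  0.075 ]
0.078 [ 0.5223 -0.2883  0.075 ] [ 0.5489 -0.2545  0.081 ]
0.084 [ 0.5226 -0.2881  0.081 ] [ 0.5485 -0.2546  0.087 ]
0.09 [ 0.5171 -0.2864  0.087 ] [ 0.5466 -0.2568  0.093 ]
ring ((315.0141906738281, 199.5157470703125), (80.83839416503906, 84.74102783203125), 89.31151580810547) [ 0.5341 -0.2715  0.014 ] [0.05541475 0.06540861 0.00393924]
```

Request:
apply_moves:
  targets:
    - {"dp": [0,0,-0.02],"yaw": 0}
    - {"dp": [0,0,-0.04],"yaw": 0}
    - {"dp": [0,0,-0.05],"yaw": 0}
    - {"dp": [0,0,-0.053],"yaw": 0}
    - {"dp": [0,0,-0.053],"yaw": 0}
    - {"dp": [0,0,-0.053],"yaw": 0}
    - {"dp": [0,0,-0.053],"yaw": 0}

```text
time_s: 11.03
tcp_pos: [0.5322, -0.2717, 0.079]
eef_rot: [180.0, -0.1, 0.1]
contact_force: [0.9, 0.3, -0.0]
gripper_width: 0.0874
gripper_force: 0.0
```

Request:
apply_moves:
  targets:
    - {"dp": [0,0,0],"yaw": 0}
    - {"dp": [0,0,0],"yaw": 0}
    - {"dp": [0,0,0],"yaw": 0}
    - {"dp": [0,0,0],"yaw": 0}
    - {"dp": [0,0,0],"yaw": 0}
    - {"dp": [0,0,0],"yaw": 0}
    - {"dp": [0,0,0],"yaw": 0}
    - {"dp": [0,0,0],"yaw": 0}
    - {"dp": [0,0,0],"yaw": 0}
    - {"dp": [0,0,0],"yaw": 0}
  grip: 1
  squeeze: 45

```text
time_s: 11.87
tcp_pos: [0.5313, -0.2712, 0.0775]
eef_rot: [-180.0, 0.0, 0.1]
contact_force: [0.0, 2.2, 0.7]
gripper_width: 0.0333
gripper_force: 45.0
```

Run:
```python
from h import *
s=get_state(); print(s['tcp_pos'],s['eef_rot'],s['contact_force'],s['gripper_width'])
```

```text
[ 0.53132317 -0.27124078  0.07753018] [-1.79985061e+02  4.28756608e-04  5.47991404e-02] [0.02179141 2.24017718 0.67844267] 0.033296132368613326
```

Request:
apply_moves:
  targets:
    - {"dp": [0,0,0.005],"yaw": 0}
    - {"dp": [0,0,0.02],"yaw": 0}
    - {"dp": [0,0,0.045],"yaw": 0}
    - {"dp": [0,0,0.075],"yaw": 0}
    - {"dp": [0,0.01,0.1],"yaw": 0}
    - {"dp": [0.005,0.03,0.125],"yaw": 0}
    - {"dp": [0.01,0.055,0.145],"yaw": 0}
    - {"dp": [0.015,0.085,0.15],"yaw": 0}
    - {"dp": [0.02,0.12,0.15],"yaw": 0}
    - {"dp": [0.025,0.155,0.15],"yaw": 0}
    - {"dp": [0.03,0.19,0.15],"yaw": 0}
    - {"dp": [0.032,0.22,0.15],"yaw": 0}
    - {"dp": [0.032,0.245,0.15],"yaw": 0}
    - {"dp": [0.032,0.26,0.15],"yaw": 0}
    - {"dp": [0.032,0.267,0.15],"yaw": 0}
    - {"dp": [0.032,0.267,0.15],"yaw": 0}
    - {"dp": [0.032,0.267,0.15],"yaw": 0}
    - {"dp": [0.032,0.267,0.15],"yaw": 0}
  squeeze: 60

```text
time_s: 13.37
tcp_pos: [0.563, -0.0052, 0.2274]
eef_rot: [180.0, 0.0, 0.0]
contact_force: [-0.9, 1.2, -4.1]
gripper_width: 0.0333
gripper_force: 60.0
```

Run:
```python
from h import *
s,c=wcap('w7.png'); p=s['tcp_pos']; print(p,s['eef_rot'],s['contact_force'],s['gripper_width']); W=cloud(c)
d=np.hypot(W[...,0]-p[0],W[...,1]-p[1]); zt=p[2]-.0775
for z in(.064,.07,.076,.082):
    m=(d<.025)&(abs(W[...,2]-zt-z)<.003); print(z,(W[m].min(0)-p).round(4),(W[m].max(0)-p).round(4))
for z in(.010,.016,.022):
    m=(d<.035)&(abs(W[...,2]-zt-z)<.003)
    if m.any(): print('foot',z,(W[m].min(0)-p).round(4),(W[m].max(0)-p).round(4))
d=np.hypot(W[...,0]-.5636,W[...,1]+.004); m=(d<.045)&(abs(W[...,2]-.0992)<.004)
k=np.argwhere(m)[:,::-1]; print('flange',W[m].min(0),W[m].max(0),np.median(W[m][:,2]))
save('cw7.png',c['image'][50:350,160:480])
```

```text
[ 0.56304682 -0.00519511  0.22741709] [1.79985575e+02 3.30840989e-02 2.45416639e-02] [-0.94028148  1.20625291 -4.1291859 ] 0.03329168213535121
0.064 [ 0.0042 -0.0221 -0.0165] [ 0.0179  0.0219 -0.0105]
0.07 [ 0.0047 -0.022  -0.0105] [ 0.0181  0.022  -0.0045]
0.076 [ 0.0035 -0.0238 -0.0045] [0.0177 0.0229 0.0015]
0.082 [ 0.001  -0.0213  0.0015] [0.0179 0.0226 0.0075]
foot 0.01 [ 0.0056 -0.0218 -0.0698] [ 0.0224  0.0206 -0.0645]
foot 0.016 [ 0.0043 -0.0219 -0.0645] [ 0.0225  0.0216 -0.0586]
foot 0.022 [-0.0099 -0.0224 -0.0585] [ 0.0224  0.0216 -0.0525]
flange [ 0.54340003 -0.03770135  0.09523118] [0.59610133 0.02965677 0.1016934 ] 0.0989778200451015
```

View pics/cw7.png

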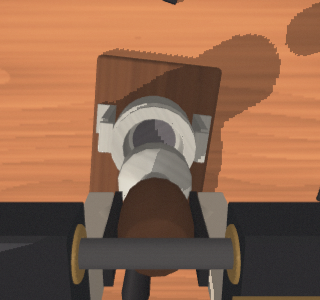

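The tamper hangs straight in the hand, offset within 0.5 mm, above the basket at (155,135) in the crop. Lowering it into the cup.

Request:
apply_moves:
  targets:
    - {"dp": [0,0.0005,-0.02],"yaw": 0}
    - {"dp": [0,0.0005,-0.04],"yaw": 0}
    - {"dp": [0,0.0005,-0.05],"yaw": 0}
    - {"dp": [0,0.0005,-0.058],"yaw": 0}
    - {"dp": [0,0.0005,-0.065],"yaw": 0}
    - {"dp": [0,0.0005,-0.072],"yaw": 0}
    - {"dp": [0,0.0005,-0.076],"yaw": 0}
    - {"dp": [0,0.0005,-0.076],"yaw": 0}
    - {"dp": [0,0.0005,-0.076],"yaw": 0}

```text
time_s: 14.17
tcp_pos: [0.5635, -0.0039, 0.1518]
eef_rot: [180.0, -0.0, 0.1]
contact_force: [1.3, -0.2, -3.1]
gripper_width: 0.0331
gripper_force: 60.0
```

Request:
apply_moves:
  targets:
    - {"dp": [0,0,-0.001],"yaw": 0}
    - {"dp": [0,0,-0.002],"yaw": 0}
    - {"dp": [0,0,-0.003],"yaw": 0}
    - {"dp": [0,0,-0.004],"yaw": 0}
    - {"dp": [0,0,-0.004],"yaw": 0}
    - {"dp": [0,0,-0.004],"yaw": 0}

```text
time_s: 14.67
tcp_pos: [0.5633, -0.0039, 0.1476]
eef_rot: [180.0, 0.0, 0.1]
contact_force: [-0.7, -0.1, -3.8]
gripper_width: 0.0331
gripper_force: 60.0
```

Request:
apply_moves:
  targets:
    - {"dp": [0,0,-0.001],"yaw": 0}
    - {"dp": [0,0,-0.002],"yaw": 0}
    - {"dp": [0,0,-0.003],"yaw": 0}
    - {"dp": [0,0,-0.003],"yaw": 0}
    - {"dp": [0,0,-0.003],"yaw": 0}

```text
time_s: 15.08
tcp_pos: [0.5633, -0.004, 0.1445]
eef_rot: [180.0, 0.0, 0.1]
contact_force: [0.6, -0.3, -3.2]
gripper_width: 0.0333
gripper_force: 60.0
```

Request:
apply_moves:
  targets:
    - {"dp": [0,0,-0.0005],"yaw": 0}
    - {"dp": [0,0,-0.001],"yaw": 0}
    - {"dp": [0,0,-0.001],"yaw": 0}
    - {"dp": [0,0,-0.001],"yaw": 0}

```text
time_s: 15.42
tcp_pos: [0.5633, -0.004, 0.1435]
eef_rot: [180.0, 0.0, 0.1]
contact_force: [0.2, -0.1, -3.0]
gripper_width: 0.0334
gripper_force: 60.0
```

Request:
apply_moves:
  targets:
    - {"dp": [0,0,-0.0005],"yaw": 0}
    - {"dp": [0,0,-0.001],"yaw": 0}
    - {"dp": [0,0,-0.001],"yaw": 0}

```text
time_s: 15.67
tcp_pos: [0.5636, -0.0039, 0.1429]
eef_rot: [180.0, -0.0, 0.1]
contact_force: [-0.6, 0.3, -0.9]
gripper_width: 0.0333
gripper_force: 60.0
```

Request:
apply_moves:
  targets:
    - {"dp": [0,0,-0.0003],"yaw": 0}
    - {"dp": [0,0,-0.0005],"yaw": 0}
    - {"dp": [0,0,-0.0005],"yaw": 0}

```text
time_s: 15.92
tcp_pos: [0.5638, -0.0039, 0.1427]
eef_rot: [-180.0, -0.1, 0.1]
contact_force: [-0.5, 0.1, 2.4]
gripper_width: 0.0332
gripper_force: 60.0
```

Contact, with about 5 N on the basket. Pressing on in small steps.

Request:
apply_moves:
  targets:
    - {"dp": [0,0,-0.0005],"yaw": 0}
    - {"dp": [0,0,-0.001],"yaw": 0}
    - {"dp": [0,0,-0.001],"yaw": 0}

```text
time_s: 16.17
tcp_pos: [0.5642, -0.0039, 0.1424]
eef_rot: [180.0, -0.1, 0.1]
contact_force: [-2.1, 0.8, 10.5]
gripper_width: 0.0329
gripper_force: 60.0
```

Request:
apply_moves:
  targets:
    - {"dp": [0,0,-0.0005],"yaw": 0}
    - {"dp": [0,0,-0.001],"yaw": 0}
    - {"dp": [0,0,-0.001],"yaw": 0}

```text
time_s: 16.42
tcp_pos: [0.5645, -0.0038, 0.1422]
eef_rot: [180.0, -0.2, 0.1]
contact_force: [-3.5, 1.3, 14.7]
gripper_width: 0.0332
gripper_force: 60.0
```

Request:
apply_moves:
  targets:
    - {"dp": [-0.0003,0,-0.0005],"yaw": 0}
    - {"dp": [-0.0005,0,-0.0008],"yaw": 0}
    - {"dp": [-0.0005,0,-0.0008],"yaw": 0}

```text
time_s: 16.67
tcp_pos: [0.5645, -0.0037, 0.142]
eef_rot: [-180.0, -0.2, 0.1]
contact_force: [-3.8, 1.4, 17.2]
gripper_width: 0.0332
gripper_force: 60.0
```

Request:
apply_moves:
  targets:
    - {"dp": [-0.0003,0,-0.0004],"yaw": 0}
    - {"dp": [-0.0003,0,-0.0004],"yaw": 0}
    - {"dp": [-0.0003,0,-0.0004],"yaw": 0}

```text
time_s: 16.92
tcp_pos: [0.5645, -0.0037, 0.1419]
eef_rot: [-180.0, -0.3, 0.1]
contact_force: [-3.5, 1.6, 19.1]
gripper_width: 0.0333
gripper_force: 60.0
```

Request:
apply_moves:
  targets:
    - {"dp": [0,0,-0.0004],"yaw": 0}
    - {"dp": [0,0,-0.0005],"yaw": 0}
    - {"dp": [0,0,-0.0005],"yaw": 0}

```text
time_s: 17.17
tcp_pos: [0.5646, -0.0035, 0.1413]
eef_rot: [-180.0, -0.3, 0.1]
contact_force: [-2.1, 2.9, 17.7]
gripper_width: 0.0338
gripper_force: 60.0
```

Request:
apply_moves:
  targets:
    - {"dp": [-0.0003,0,-0.0004],"yaw": 0}
    - {"dp": [-0.0003,0,-0.0005],"yaw": 0}
    - {"dp": [-0.0003,0,-0.0005],"yaw": 0}

```text
time_s: 17.42
tcp_pos: [0.5642, -0.0033, 0.1403]
eef_rot: [-179.9, -0.3, 0.1]
contact_force: [-0.7, 3.1, 10.9]
gripper_width: 0.0331
gripper_force: 60.0
```

Request:
apply_moves:
  targets:
    - {"dp": [0,0,-0.0005],"yaw": 0}
    - {"dp": [0,0,-0.0008],"yaw": 0}
    - {"dp": [0,0,-0.0008],"yaw": 0}

```text
time_s: 17.67
tcp_pos: [0.5631, -0.0035, 0.1379]
eef_rot: [-180.0, -0.1, 0.1]
contact_force: [-1.2, 1.4, 5.5]
gripper_width: 0.0332
gripper_force: 60.0
```

Request:
apply_moves:
  targets:
    - {"dp": [0,0,-0.0005],"yaw": 0}
    - {"dp": [0,0,-0.0008],"yaw": 0}
    - {"dp": [0,0,-0.0008],"yaw": 0}

```text
time_s: 17.92
tcp_pos: [0.5634, -0.0035, 0.1379]
eef_rot: [-180.0, -0.2, 0.1]
contact_force: [-2.5, 3.5, 12.4]
gripper_width: 0.033
gripper_force: 60.0
```

It has clicked home: 4.8 mm down and stopped dead. One short firm hold, then lift off.

Request:
apply_moves:
  targets:
    - {"dp": [0,0,-0.0005],"yaw": 0}
    - {"dp": [0,0,-0.0008],"yaw": 0}
    - {"dp": [0,0,-0.0008],"yaw": 0}
    - {"dp": [0,0,-0.0008],"yaw": 0}

```text
time_s: 18.25
tcp_pos: [0.5635, -0.0035, 0.1378]
eef_rot: [-180.0, -0.2, 0.1]
contact_force: [-4.5, 4.4, 18.5]
gripper_width: 0.033
gripper_force: 60.0
```

Request:
apply_moves:
  targets:
    - {"dp": [0,0,0.002],"yaw": 0}
    - {"dp": [0,0,0.006],"yaw": 0}
    - {"dp": [0,0,0.015],"yaw": 0}
    - {"dp": [0,0,0.03],"yaw": 0}
    - {"dp": [0,0,0.06],"yaw": 0}
    - {"dp": [0,0,0.09],"yaw": 0}
    - {"dp": [0,0,0.093],"yaw": 0}
    - {"dp": [0,0,0.093],"yaw": 0}
    - {"dp": [0,0,0.093],"yaw": 0}

```text
time_s: 19.0
tcp_pos: [0.5615, -0.004, 0.2278]
eef_rot: [-180.0, 0.1, 0.0]
contact_force: [-0.4, -0.5, -3.6]
gripper_width: 0.033
gripper_force: 60.0
```

```bash
cat > chk.py <<'E'
from h import *
s,c=wcap('w8.png'); p=s['tcp_pos']; print(p,s['eef_rot'],s['contact_force']); W=cloud(c)
d=np.hypot(W[...,0]-.5636,W[...,1]+.004); m=(d<.034)&(d>.026)&(abs(W[...,2]-.096)<.007)&(W[...,0]>.56)
f=W[m]; A=np.c_[f[:,:2]-[.5636,-.004],np.ones(len(f))]; print('flange plane',np.linalg.lstsq(A,f[:,2],rcond=None)[0],len(f),f.min(0),f.max(0))
zt=p[2]-.0775; d=np.hypot(W[...,0]-p[0],W[...,1]-p[1])
for z in(.010,.016,.07,.076):
    m=(d<.035)&(abs(W[...,2]-zt-z)<.003)
    if m.any(): print(z,(W[m].min(0)-p).round(4),(W[m].max(0)-p).round(4))
E
python3 chk.py
```

```text
[ 0.56150075 -0.00400719  0.22780781] [-1.79979583e+02  6.59472330e-02  2.84322479e-02] [-0.42410153 -0.46576837 -3.58164444]
flange plane [-0.02412405  0.00401351  0.09438554] 1281 [ 0.56000239 -0.03794783  0.0900451 ] [0.59746023 0.02995614 0.0961614 ]
0.01 [ 0.005  -0.022  -0.0695] [ 0.0223  0.0208 -0.0645]
0.016 [ 0.0038 -0.0218 -0.0645] [ 0.0224  0.0217 -0.0585]
0.07 [ 0.0048 -0.0329 -0.0105] [ 0.0179  0.0314 -0.0045]
0.076 [ 0.0038 -0.0328 -0.0045] [0.0181 0.0312 0.0015]
```

Flange top reads 94.4 mm, so the basket is home and level. Taking the tamper back to its rest.

Request:
apply_moves:
  targets:
    - {"dp": [0,-0.01,0],"yaw": 0}
    - {"dp": [0,-0.03,0],"yaw": 0}
    - {"dp": [-0.005,-0.06,0],"yaw": 0}
    - {"dp": [-0.01,-0.095,0],"yaw": 0}
    - {"dp": [-0.015,-0.13,0],"yaw": 0}
    - {"dp": [-0.02,-0.165,-0.01],"yaw": 0}
    - {"dp": [-0.025,-0.2,-0.025],"yaw": 0}
    - {"dp": [-0.03,-0.23,-0.04],"yaw": 0}
    - {"dp": [-0.03,-0.255,-0.06],"yaw": 0}
    - {"dp": [-0.03,-0.265,-0.08],"yaw": 0}
    - {"dp": [-0.03,-0.2675,-0.1],"yaw": 0}
    - {"dp": [-0.03,-0.2675,-0.115],"yaw": 0}
    - {"dp": [-0.03,-0.2675,-0.12],"yaw": 0}
    - {"dp": [-0.03,-0.2675,-0.12],"yaw": 0}
    - {"dp": [-0.03,-0.2675,-0.12],"yaw": 0}

```text
time_s: 20.3
tcp_pos: [0.5321, -0.2716, 0.1082]
eef_rot: [180.0, 0.1, 0.1]
contact_force: [0.9, 0.7, -2.5]
gripper_width: 0.033
gripper_force: 60.0
```

Run:
```python
from h import *
s=get_state(); print(s['tcp_pos'],s['contact_force'])
c=cams.capture('top'); 
s,c=wcap('w9.png'); W=cloud(c); m=(np.hypot(W[...,0]-.532,W[...,1]+.271)<.04)&(abs(W[...,2]-.014)<.002); print(m.sum(),W[m].min(0),W[m].max(0))
```

```text
[ 0.53207927 -0.27156552  0.10824235] [ 0.86350937  0.70780219 -2.47432069]
1182 [ 0.51366353 -0.30428828  0.01200858] [ 0.56521655 -0.23922002  0.01563072]
```

Request:
apply_moves:
  targets:
    - {"dp": [0.0005,0,-0.01],"yaw": 0}
    - {"dp": [0.0005,0,-0.02],"yaw": 0}
    - {"dp": [0.0005,0,-0.026],"yaw": 0}
    - {"dp": [0.0005,0,-0.029],"yaw": 0}
    - {"dp": [0.0005,0,-0.029],"yaw": 0}
    - {"dp": [0.0005,0,-0.029],"yaw": 0}

```text
time_s: 20.9
tcp_pos: [0.5326, -0.2714, 0.0791]
eef_rot: [180.0, 0.0, 0.1]
contact_force: [-0.6, -1.2, -4.2]
gripper_width: 0.0334
gripper_force: 60.0
```

Request:
apply_moves:
  targets:
    - {"dp": [0,0,-0.0005],"yaw": 0}
    - {"dp": [0,0,-0.001],"yaw": 0}
    - {"dp": [0,0,-0.0015],"yaw": 0}
    - {"dp": [0,0,-0.0015],"yaw": 0}
    - {"dp": [0,0,-0.0015],"yaw": 0}

```text
time_s: 21.32
tcp_pos: [0.5327, -0.2715, 0.0781]
eef_rot: [180.0, -0.0, 0.1]
contact_force: [-0.4, 0.3, -4.3]
gripper_width: 0.0331
gripper_force: 60.0
```

Request:
apply_moves:
  targets:
    - {"dp": [0,0,-0.0005],"yaw": 0}
    - {"dp": [0,0,-0.001],"yaw": 0}
    - {"dp": [0,0,-0.001],"yaw": 0}
    - {"dp": [0,0,-0.001],"yaw": 0}

```text
time_s: 21.65
tcp_pos: [0.533, -0.2715, 0.0775]
eef_rot: [180.0, -0.0, 0.1]
contact_force: [-2.5, 1.5, 3.4]
gripper_width: 0.0332
gripper_force: 60.0
```

Request:
apply_moves:
  targets:
    - {"dp": [0,0,-0.0003],"yaw": 0}
    - {"dp": [0,0,-0.0003],"yaw": 0}
    - {"dp": [0,0,-0.0003],"yaw": 0}

```text
time_s: 21.9
tcp_pos: [0.5331, -0.2715, 0.0774]
eef_rot: [180.0, -0.0, 0.1]
contact_force: [-1.5, 2.9, 5.8]
gripper_width: 0.0332
gripper_force: 60.0
```

On the floor of the rest. Release, rise and check.

Request:
apply_moves:
  targets:
    - {"dp": [0,0,0.0005],"yaw": 0}
    - {"dp": [0,0,0.001],"yaw": 0}
    - {"dp": [0,0,0.001],"yaw": 0}
    - {"dp": [0,0,0.001],"yaw": 0}
    - {"dp": [0,0,0.001],"yaw": 0}
    - {"dp": [0,0,0.001],"yaw": 0}
    - {"dp": [0,0,0.001],"yaw": 0}
    - {"dp": [0,0,0.001],"yaw": 0}
    - {"dp": [0,0,0.001],"yaw": 0}
  grip: -1

```text
time_s: 22.65
tcp_pos: [0.5327, -0.2714, 0.0776]
eef_rot: [-180.0, 0.0, 0.1]
contact_force: [-0.6, 0.3, 0.1]
gripper_width: 0.0852
gripper_force: 0.0
```

Request:
apply_moves:
  targets:
    - {"dp": [0,0,0.02],"yaw": 0}
    - {"dp": [0,0,0.05],"yaw": 0}
    - {"dp": [0,0,0.09],"yaw": 0}
    - {"dp": [0,0,0.13],"yaw": 0}
    - {"dp": [-0.03,0.005,0.17],"yaw": 0}
    - {"dp": [-0.06,0.01,0.2],"yaw": 0}
    - {"dp": [-0.063,0.012,0.24],"yaw": 0}
    - {"dp": [-0.063,0.012,0.277],"yaw": 0}
    - {"dp": [-0.063,0.012,0.277],"yaw": 0}
    - {"dp": [-0.063,0.012,0.277],"yaw": 0}
    - {"dp": [-0.063,0.012,0.277],"yaw": 0}

```text
time_s: 23.57
tcp_pos: [0.4695, -0.2592, 0.3547]
eef_rot: [-180.0, -0.0, 0.1]
contact_force: [-0.6, -0.2, -1.5]
gripper_width: 0.0878
gripper_force: 0.0
```

```bash
python3 t.py w10.png
python3 - <<'E'
from h import *
c=cap('top'); W=cloud(c); save('top1.png',c['image'])
d=np.hypot(W[...,0]-.5636,W[...,1]+.004); m=(d<.032)&(d>.027); f=W[m]; print('flange top z',np.median(f[:,2]), 'floor',np.median(W[d<.012][:,2]))
A=np.c_[f[:,:2]-[.5636,-.004],np.ones(len(f))]; print(np.linalg.lstsq(A,f[:,2],rcond=None)[0])
a=np.load('pics/w1.npz');
E
```

```text
[ 0.46947237 -0.25922862  0.35473579] [-1.79976544e+02 -4.34927634e-02  5.29754005e-02]
top 622 [ 0.51763188 -0.2865609   0.08404372] [ 0.54847419 -0.255724    0.09580657] [ 0.53305304 -0.27114245  0.08992514]
handle 733 [ 0.51606669 -0.28790332  0.06531877] [ 0.54953277 -0.25452723  0.09580657] [ 0.53279973 -0.27121528  0.08056267]
0.078 [ 0.5161 -0.2879  0.0792] [ 0.5495 -0.2545  0.081 ]
0.084 [ 0.5163 -0.2879  0.081 ] [ 0.5495 -0.2546  0.0868]
0.09 [ 0.5179 -0.2862  0.087 ] [ 0.5474 -0.2569  0.093 ]
ring ((324.2020568847656, 104.78087615966797), (48.93174362182617, 50.648582458496094), 2.449284315109253) [ 0.533  -0.2712  0.014 ] [0.06462646 0.06431955 0.00393158]
flange top z 0.10111886018921923 floor 0.06864456801031844
[ -4.09550545 -13.26017651   0.38703271]
```

View pics/top1.png

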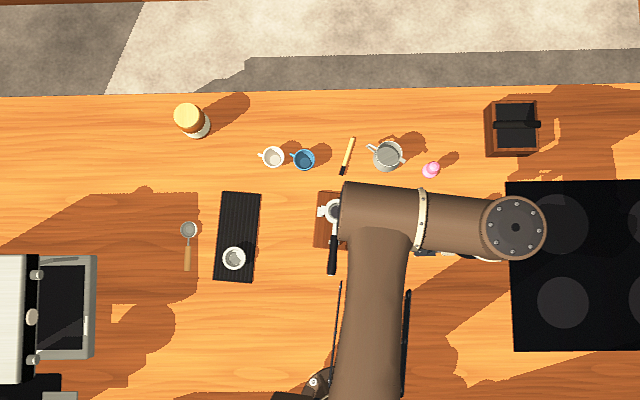

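The tamper stands upright, centred in its ring. The basket read home before the tamper was carried away, and the single basket at (234,258) and the other bystanders in view are unmoved. The arm hides the portafilter partly in this view, so the top reading there doesn't count.

```bash
python3 -c "
from plant import r; print(r.close_job())"
```

```text
the job is handed in; nothing more can be done
None
```

I handed the job in; no verdict came back. By my measurements the double basket clicked home level and flush in the portafilter, the tamper stands upright and released in the centre of its rest, and nothing else was disturbed.

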